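# Hang the lift-off door on the small sample cabinet

## Robot

A 7-joint arm with a two-finger parallel gripper is mounted at the origin on the work surface. World frame = base frame: x ahead of the robot, y to its left, z up, the work surface at z = 0. Lengths are in m, angles in rad, forces in N, time in s.
With the tool pointing down it reaches from about 0.4 to 0.85 m from the base axis. Payload 10.4 kg.
Tool frame: the origin (TCP) lies midway between the tips of the shut fingers; the grasp point (between the pads) lies 19 mm behind it (r.tcp_to_grasp is the z of the grasp point in the tool frame, in m); z points along the fingers, x is the direction in which the jaws open and shut, and the axes are right-handed (so a half turn about z gives the same grasp; the last joint's range is limited). The gripper opens to 87 mm and grips with 3 to 60 N. Pads are 19 mm wide; open, the fingers measure 117 mm over their backs; the gripper's body (75 mm by 190 mm) begins 51 mm behind the grasp point.
Start: joints at [-1.146, 0.332, -0.065, 1.46, 0.022, 1.35, -0.088], TCP at [0.271, 0.563, 0.223] pointing down, gripper open.
Joint ranges: [-2.6, 2.6], [-0.5, 2.12], [-1.47, 1.34], [0.16, 2.42], [-1.27, 4.41], [0.06, 2.06], [-2.6, 2.6]. Speed limits (rad/s): [2.22, 2.22, 2.79, 2.79, 3.14, 3.14, 3.14].

## Interface

Orientations are given as a unit quaternion [x, y, z, w].
In Python, from bench import r, camera, close_job gives the robot as it stands. The module is installed in compiled form; this text tells all that it offers.
- The arm moves only by the shell command python3 -m crank 'ROWS' [FORCE]. ROWS is JSON, a list of rows, each an object of numbers: "x", "y", "z": the shift along the tool's x, y, z scaled (see below); "ax", "ay", "az": the turn, a rotation vector about the tool's x, y, z scaled (see below); "claw": the closure, from -1 (fully open) to 1 (shut), so that 0 is half open. A call has exactly 5 rows; each row is the pose to reach, as a shift and turn from the pose commanded when the call began, along the tool's axes at that moment; what a row does not reach only later rows make up. The controller multiplies each number of a shift by 1 m and each number of a turn by 2 rad. A row lasts 1/12 s, in which the tool goes at most 41.7 mm and 7.16 degrees, less where a joint would pass 70% of its speed; a pose out of reach is approached as far as the arm can. A call with a number of a shift or a turn outside -1 to 1 is refused whole. A call with a gripper value outside its range is refused whole. The fingers move at their own pace and stop on an object; FORCE is the grip in N (left out, the last holds). Time passes only in rows, so rows that repeat a pose let the fingers close, or fill a call up. It gives the time, the measured TCP pose, the force and the opening at its end, in the units of the state.
- r.read_state(): the state, without advancing time (a new reading comes with each control period).
- camera(name): name is "side" or "top"; returns a dict with "color" (420x560x3 uint8, blue, green, red), "fx", "fy", "cx", "cy" (pixels), "D" ([k1, k2, p1, p2, k3] as OpenCV has them; the pictures are not rectified), "eye" and "orientation" of the camera in the world. Camera axes: x right, y down, z forward; pixel columns grow to the right and rows downward; lengths in m; the calibration is good to about 2 mm. A picture is of the moment at which its call begins. There is no depth.
- close_job(): hands the job in, once; it reports no verdict.
The state is a dict: "time": time; "joint_positions": joint angles; "joint_vel": joint speeds; "joint_torque": joint torques, N m; "ee_pos": TCP position; "eef_rot": TCP orientation; "ft_force": force on the tool from outside, world axes, zero at the start; "torque": the same for the moment, N m; "width": finger opening in m.
Only numpy, scipy, OpenCV 4.12 (cv2) and the standard library are available. Lean on these libraries where they do the work, as an engineer would, in place of code of your own. Each camera call takes 0.05 s, during which the arm holds its last target. There are 200 camera calls.

## Task

The small open cabinet on the desk has lost its lift-off door. Pick the door that belongs to it (full height, with two hinge eyes) out of its stand and lower it so that both eyes drop fully down over the cabinet's two hinge pins. Leave the door hanging upright and open, standing straight out from the cabinet's front, and leave the other two panels in their stands.

Things in the scene. Friction and masses are not known exactly. Their poses are not given: they have to be found in the camera images.
- door: Loose plywood door 130 wide, 130 high, 12 mm thick, 0.2 kg, upright in a stand. Origin: on the axis of its two eyes, at bottom-edge level; z up, x from eyes to panel (x 16 to 146, y -6 to 6 mm). Eyes: steel rings, one above the other, 20 mm bore, 28 outside, 12 high, undersides at z 25 and 105. Knob on the -y face at x 130, z 65. Grip across the top edge near x 81.
- cabinet: Fixed plywood box 140 high. Origin: on the axis of its two pins, at desk level; z up, y straight out of the open front; box x -152 to 8, y -126 to -16 mm. Pins 11 mm thick, 22 tall, tapered tips at z 49 and 129, on brackets 6 thick. Bring the door in from the front, its bottom 24 to 64 mm over the desk (lower eye between brackets), then lower; home is 2 mm over the desk, door x along cabinet y.
- short_door: Not to be used: a shorter door, 130 wide, 85 high, 12 mm thick, its two eyes only 40 mm apart. Origin and axes as for the door. Doors and drawer front stand in any order in three fixed dark wooden stands about 110 mm apart: each 80 long, 43 wide, 30 high, centred under its panel, with a 17 mm groove whose floor is 8 mm over the desk.
- drawer_front: Not to be used: a plain drawer front, 130 wide, 130 high, 12 mm thick, with a knob near its middle and no hinge eyes, upright in a stand of the same kind. Origin 16 mm outside one upright edge at bottom-edge level; z up; the panel is at x 16 to 146 mm, y -6 to 6 mm.
Mind the look-alikes: they are no part of the job. There is more than one size of the cabinet; the one meant has the size given above. What is shaped like the door but orange is not meant.

How it is judged:
At the end, for the whole second after the job is handed in: The door is on both pins and fully down: its hinge axis within 13 mm of the pins' axis, its bottom edge at the hinge less than 14 mm above the desk, upright within about 10 degrees, standing straight out of the cabinet's front within about 28 degrees, at rest and let go (horizontal distance between door and cabinet below 0.013 m and height (world z) of door between -0.01 and 0.014 m and angle between door's own z axis and vertical below 0.17 rad and angle between the x axis of door and the y axis of cabinet, either way round below 0.5 rad and linear speed of door below 0.02 m/s); the robot touches nothing.
It fails at once if the shorter door is taken or pushed out of its place (distance of short_door from where it was at the start of the episode above 0.03 m or angle between short_door's own z axis and vertical above 0.3 rad).
It fails at once if the drawer front is taken or pushed out of its place (distance of drawer_front from where it was at the start of the episode above 0.03 m or angle between drawer_front's own z axis and vertical above 0.3 rad).
It also fails if it takes over 43 s, if anything falls off the work surface, if the arm or the gripper's body presses on something with over 40 N, if the wrist force passes 120 N, or if a joint passes its speed limit or range.

## Working session

There is one attempt and no reset: what is moved stays moved. The work goes in short steps, Python scripts to look and compute and a shell command to move; the robot and the scene stay as the last step left them, time stands still between calls to the robot, and variables do not carry over. Pictures are saved under pics/ and viewed, about 8 in all and at most 12, crops included, and the job is handed in when it is done.

```bash
mkdir -p pics
python3 - <<'E'
from bench import r,camera
import cv2,json,numpy as np
for n in("side","top"):
    c=camera(n); cv2.imwrite(f"pics/{n}0.png",c["color"])
    print(n,{k:np.round(v,4).tolist() for k,v in c.items() if k!="color"})
s=r.read_state();print(s["time"],s["ee_pos"],s["eef_rot"],s["width"],r.tcp_to_grasp)
E
```

```text
side {'fx': 539.6949, 'fy': 539.6949, 'cx': 281.1231, 'cy': 210.8515, 'D': [-0.196, 0.0, 0.0, 0.0, 0.0], 'eye': [-0.1993, -0.5927, 0.9849], 'orientation': [0.8477, -0.3529, 0.1594, -0.3625]}
top {'fx': 514.0831, 'fy': 514.0831, 'cx': 277.6796, 'cy': 205.7563, 'D': [-0.1834, 0.0, 0.0, 0.0, 0.0], 'eye': [0.3385, 0.1066, 1.2481], 'orientation': [-0.7022, 0.7083, -0.049, 0.054]}
0.1 [0.27045583 0.56307923 0.22183776] [ 8.46449517e-01  5.32468613e-01 -5.13149780e-04  3.58878368e-04] 0.08688085884305805 -0.0187
```

View pics/side0.png

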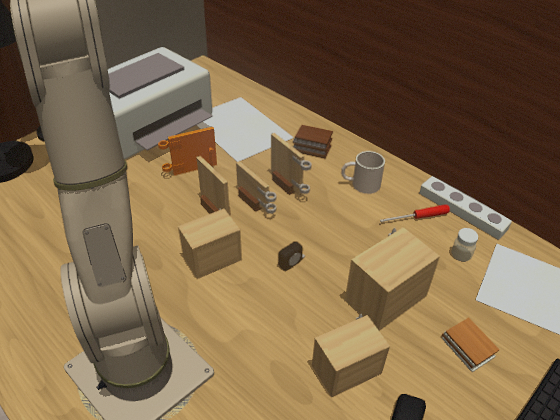

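View pics/top0.png

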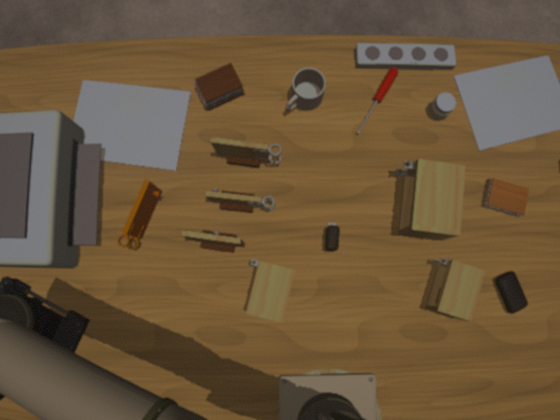

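The candidates:
- **Panels in the stands:** the top view shows panels at (245,150), (240,198) and (213,238). The far one at (245,150) has two eyes, (275,150), and is full height, so it is the door. The middle one is shorter with eyes close together, which makes it the short door. The near one has no eyes, so it is the drawer front.
- **Orange look-alike:** (140,215), not meant.
- **Cabinets:** the large box at (438,198), with pins at (407,168), fits 160x110x140. The two at (270,290) and (460,290) are too small.

I'll confirm these in an enlarged crop.

Run:
```python
import cv2,numpy as np
s=cv2.imread("pics/side0.png");t=cv2.imread("pics/top0.png")
def c(im,x,y):
    o=cv2.resize(im[y:y+75,x:x+100],(400,300),interpolation=cv2.INTER_CUBIC)
    for k in range(0,100,20): cv2.putText(o,str(x+k),(k*4,8),0,.3,(255,255,255)); cv2.line(o,(k*4,9),(k*4,14),(255,255,255))
    for k in range(10,75,10): cv2.putText(o,str(y+k),(0,k*4+3),0,.3,(255,255,255)); cv2.line(o,(20,k*4),(25,k*4),(255,255,255))
    return cv2.convertScaleAbs(o,alpha=1.4)
cv2.imwrite("pics/crop.png",np.vstack([np.hstack([c(t,200,120),c(s,235,130)]),np.hstack([c(t,380,150),c(s,345,220)])]))
```

```text
(no output)
```

View pics/crop.png

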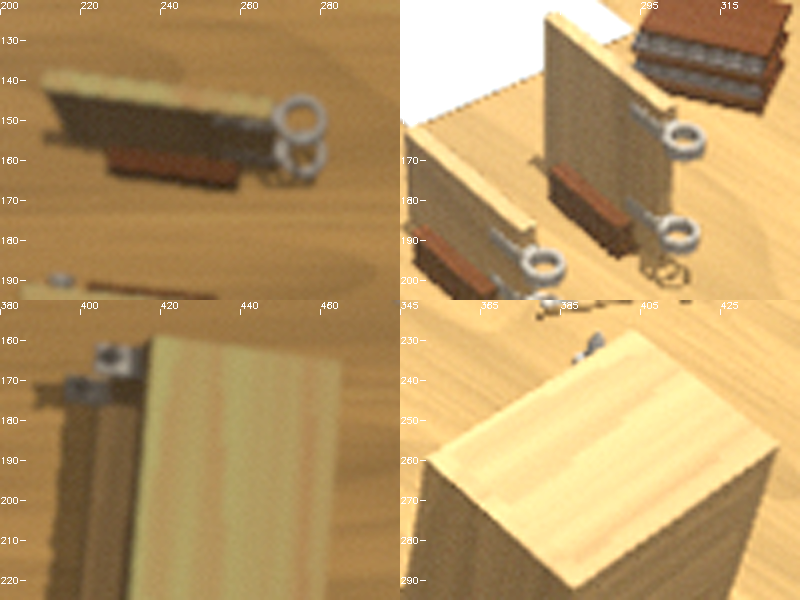

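```bash
cat > h.py <<'E'
import numpy as np,cv2
from scipy.spatial.transform import Rotation as R
from scipy.optimize import least_squares
C={'side':(539.6949,281.1231,210.8515,-.196,[-.1993,-.5927,.9849],[.8477,-.3529,.1594,-.3625]),
'top':(514.0831,277.6796,205.7563,-.1834,[.3385,.1066,1.2481],[-.7022,.7083,-.049,.054])}
def proj(n,P):
    f,cx,cy,k,e,q=C[n]; M=R.from_quat(q).as_matrix().T
    return cv2.projectPoints(np.atleast_2d(P).astype(float),cv2.Rodrigues(M)[0],-M@np.array(e),np.array([[f,0,cx],[0,f,cy],[0,0,1]]),np.array([k,0,0,0,0.]))[0][:,0]
def place(p,L): # p x,y,yaw ; z in L
    c,s=np.cos(p[2]),np.sin(p[2]); L=np.atleast_2d(L)
    return np.c_[p[0]+c*L[:,0]-s*L[:,1],p[1]+s*L[:,0]+c*L[:,1],L[:,2]]
def fit(obs,x0):
    f=lambda p:np.concatenate([(proj(n,place(p,np.array(l)/1000))[0]-u) for n,l,u in obs])
    s=least_squares(f,x0,loss='soft_l1'); return s.x,f(s.x).reshape(-1,2)
E
python3 - <<'E'
from h import *
b=8
door=[('top',[0,0,117+b],[275,149.5]),('top',[0,0,37+b],[274.5,159]),
('top',[146,-6,130+b],[210.7,138.2]),('top',[146,6,130+b],[211,142.2]),('top',[16,-6,130+b],[267.5,144]),('top',[16,6,130+b],[267.5,148.7]),
('side',[0,0,117+b],[306,164.3]),('side',[0,0,37+b],[304.8,187.5]),('side',[146,6,130+b],[271.3,134]),('side',[16,6,130+b],[299.5,158.5])]
cab=[('side',[8,-16,140],[403.7,227.5]),('side',[8,-126,140],[439.5,255.7]),('side',[-152,-126,140],[388.7,292]),('side',[-152,-16,140],[352,259.5]),
('top',[8,-16,140],[417.5,159]),('top',[8,-126,140],[465,166])]
for o,x0 in((door,[.47,.11,1.57]),(cab,[.42,-.16,0])):
    p,e=fit(o,x0);print(p.round(4));print(e.round(1).tolist())
print(proj('top',place(p,[[0,0,.129],[0,0,.049]])),proj('side',place(p,[0,0,.129])))
sh=R.from_quat([.84645,.53247,-.000513,.000359]);print(sh.as_matrix().round(3))
E
```

```text
[0.6316 0.1179 1.4297]
[[0.4, -0.1], [1.3, -1.2], [0.5, -0.9], [-0.6, 0.3], [1.1, 0.5], [0.4, 0.9], [-0.7, -1.2], [-0.9, -0.8], [-1.8, -0.7], [0.2, -1.6]]
[ 0.5989 -0.186  -0.1311]
[[-1.2, -0.7], [0.2, -0.1], [-0.2, 0.3], [-1.0, 0.1], [1.2, -0.3], [0.7, -1.0]]
[[410.29201784 162.38635104]
 [402.20647343 169.94261128]] [[394.19838146 227.83140696]]
[[ 0.433  0.901 -0.   ]
 [ 0.901 -0.433 -0.001]
 [-0.001  0.    -1.   ]]
```

```bash
python3 -m crank '[{"x":-0.012,"y":0.036,"az":0.06,"claw":-1},{"x":-0.024,"y":0.072,"az":0.12,"claw":-1},{"x":-0.036,"y":0.108,"az":0.18,"claw":-1},{"x":-0.048,"y":0.144,"az":0.24,"claw":-1},{"x":-0.06,"y":0.18,"az":0.3,"claw":-1}]' 30
cat >> h.py <<'E'
def go(x,y,z,ang): # target TCP, tool x angle in world -> remaining rows units
    from bench import r
    s=r.read_state();M=R.from_quat(s["eef_rot"])
    T=R.from_matrix([[np.cos(ang),np.sin(ang),0],[np.sin(ang),-np.cos(ang),0],[0,0,-1]])
    d=M.inv().apply(np.array([x,y,z])-s["ee_pos"]);w=(M.inv()*T).as_rotvec()/2
    print("t",round(s["time"],2),"pos",s["ee_pos"].round(4),"shift",d.round(4),"turn",w.round(4),"w",round(s["width"],4),"F",np.round(s["ft_force"],1))
E
python3 -c "
from h import *
go(.643,.198,.222,-.141)"
```

```text
t 0.1 pos [0.2705 0.5631 0.2218] shift [-1.678e-01  4.939e-01  1.000e-04] turn [4.00e-04 5.00e-04 6.32e-01] w 0.0869 F [0.4 0.6 0.6]schema error: expected keys x, y, z, ax, ay, az, claw
```

```bash
python3 -m crank '[{"x":-0.012,"y":0.036,"z":0,"ax":0,"ay":0,"az":0.06,"claw":-1},{"x":-0.024,"y":0.072,"z":0,"ax":0,"ay":0,"az":0.12,"claw":-1},{"x":-0.036,"y":0.108,"z":0,"ax":0,"ay":0,"az":0.18,"claw":-1},{"x":-0.048,"y":0.144,"z":0,"ax":0,"ay":0,"az":0.24,"claw":-1},{"x":-0.06,"y":0.18,"z":0,"ax":0,"ay":0,"az":0.3,"claw":-1}]' 30
python3 -c "
from h import *
go(.643,.198,.222,-.141)"
```

```text
time: 0.52
ee_pos: [0.4078, 0.4298, 0.2223]
eef_rot: [0.967, 0.256, -0.0, 0.0]
ft_force: [0.4, 0.1, 0.6]
width: 0.0868
t 0.52 pos [0.4078 0.4298 0.2223] shift [8.980e-02 3.177e-01 3.000e-04] turn [1.000e-04 2.000e-04 3.291e-01] w 0.0868 F [0.4 0.1 0.6]
```

```bash
python3 -m crank '[{"x":0.01,"y":0.036,"z":0,"ax":0,"ay":0,"az":0.06,"claw":-1},{"x":0.02,"y":0.072,"z":0,"ax":0,"ay":0,"az":0.12,"claw":-1},{"x":0.03,"y":0.108,"z":0,"ax":0,"ay":0,"az":0.18,"claw":-1},{"x":0.04,"y":0.144,"z":0,"ax":0,"ay":0,"az":0.24,"claw":-1},{"x":0.05,"y":0.18,"z":0,"ax":0,"ay":0,"az":0.3,"claw":-1}]'
python3 -c "
from h import *
go(.643,.198,.222,-.141)"
```

```text
time: 0.93
ee_pos: [0.541, 0.2989, 0.2223]
eef_rot: [0.999, -0.041, -0.0, 0.0]
ft_force: [0.0, 0.8, -0.4]
width: 0.0869
t 0.93 pos [0.541  0.2989 0.2223] shift [0.11   0.0921 0.0003] turn [0.0001 0.0002 0.0291] w 0.0869 F [ 0.   0.8 -0.4]
```

```bash
python3 -m crank '[{"x":0.026,"y":0.022,"z":0,"ax":0,"ay":0,"az":0.01,"claw":-1},{"x":0.052,"y":0.044,"z":0,"ax":0,"ay":0,"az":0.02,"claw":-1},{"x":0.08,"y":0.068,"z":0,"ax":0,"ay":0,"az":0.029,"claw":-1},{"x":0.11,"y":0.092,"z":0,"ax":0,"ay":0,"az":0.029,"claw":-1},{"x":0.11,"y":0.092,"z":0,"ax":0,"ay":0,"az":0.029,"claw":-1}]'
python3 -c "
from h import *
go(.643,.198,.107,-.141)
from bench import camera
s=camera('side')['color'];t=camera('top')['color']
f=lambda im,x,y:cv2.resize(im[y:y+150,x:x+100],(400,600),interpolation=cv2.INTER_CUBIC)
cv2.imwrite('pics/pre.png',np.hstack([f(t,190,80),f(s,230,70)]))"
```

```text
time: 1.35
ee_pos: [0.6468, 0.1915, 0.2217]
eef_rot: [0.997, -0.072, 0.001, 0.002]
ft_force: [0.4, -0.7, -0.3]
width: 0.0871
t 1.35 pos [0.6468 0.1915 0.2217] shift [-0.0049 -0.0064  0.1146] turn [ 0.0024 -0.0009 -0.0017] w 0.0871 F [ 0.4 -0.7 -0.3]
```

View pics/pre.png

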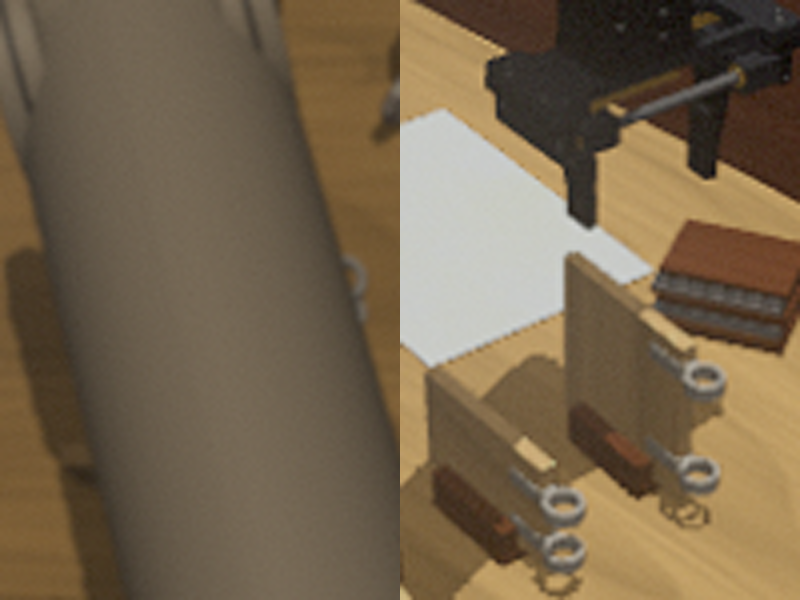

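Side view: the door is clear of everything and the fingers straddle its top edge, with tips at about (276,126) and (306,114). The arm blocks the top view. Next I check the camera bias against the fingertips and align.

```bash
python3 -c "
from h import *
from bench import r
s=r.read_state();M=R.from_quat(s['eef_rot'])
for o in(-.0435,0,.0435): print(proj('side',s['ee_pos']+M.apply([o,0,0])))"
python3 -m crank '[{"x":-0.002,"y":-0.003,"z":0.01,"ax":0,"ay":0,"az":0,"claw":-1},{"x":-0.004,"y":-0.006,"z":0.02,"ax":0,"ay":0,"az":0,"claw":-1},{"x":-0.005,"y":-0.006,"z":0.03,"ax":0,"ay":0,"az":0,"claw":-1},{"x":-0.005,"y":-0.006,"z":0.04,"ax":0,"ay":0,"az":0,"claw":-1},{"x":-0.005,"y":-0.006,"z":0.04,"ax":0,"ay":0,"az":0,"claw":-1}]'
python3 -c "
from h import *
go(.643,.198,.107,-.141)"
```

```text
[[273.18439421 123.03558446]]
[[286.85091878 117.34478624]]
[[300.10526865 111.8519944 ]]
time: 1.87
ee_pos: [0.6367, 0.2074, 0.1793]
eef_rot: [0.998, -0.067, -0.002, 0.001]
ft_force: [-0.3, -0.3, -0.4]
width: 0.087
t 1.87 pos [0.6367 0.2074 0.1793] shift [0.0077 0.0083 0.0723] turn [0.0009 0.0018 0.0038] w 0.087 F [-0.3 -0.3 -0.4]
```

```bash
python3 -m crank '[{"x":0,"y":0,"z":0,"ax":0,"ay":0,"az":0,"claw":-1},{"x":0,"y":0,"z":0,"ax":0,"ay":0,"az":0,"claw":-1},{"x":0,"y":0,"z":0,"ax":0,"ay":0,"az":0,"claw":-1},{"x":0,"y":0,"z":0,"ax":0,"ay":0,"az":0,"claw":-1},{"x":0,"y":0,"z":0,"ax":0,"ay":0,"az":0,"claw":-1}]'
python3 -c "
from h import *
from bench import r,camera
go(.643,.198,.107,-.141)
s=r.read_state();M=R.from_quat(s['eef_rot'])
for o in(-.0435,0,.0435): print(proj('side',s['ee_pos']+M.apply([o,0,0])))
s=camera('side')['color']
cv2.imwrite('pics/pre2.png',cv2.resize(s[90:190,240:340],(600,600),interpolation=cv2.INTER_CUBIC))"
```

```text
time: 2.28
ee_pos: [0.6388, 0.2068, 0.183]
eef_rot: [0.998, -0.068, 0.0, -0.0]
ft_force: [0.4, -0.4, 0.1]
width: 0.0868
t 2.28 pos [0.6388 0.2068 0.183 ] shift [0.0053 0.0082 0.076 ] turn [-0.0002 -0.0003  0.0029] w 0.0868 F [ 0.4 -0.4  0.1]
[[269.41726628 134.99241066]]
[[282.84379552 129.17521171]]
[[295.87752094 123.55094882]]
```

View pics/pre2.png

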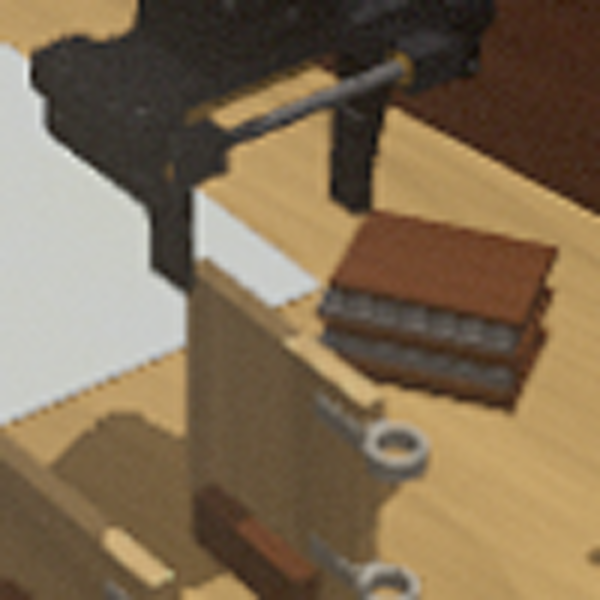

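Tips measured at about (268.5,137) and (298,124) against predictions of (265,137) for the back of the left finger and (296,123.6). That puts the side camera roughly +3 px to the right. I'll go down close over the edge with the jaws half shut, where the comparison is free of bias.

```bash
python3 -m crank '[{"x":0.003,"y":0.004,"z":0.01,"ax":0,"ay":0,"az":0,"claw":0},{"x":0.005,"y":0.008,"z":0.02,"ax":0,"ay":0,"az":0.003,"claw":0},{"x":0.005,"y":0.008,"z":0.034,"ax":0,"ay":0,"az":0.003,"claw":0},{"x":0.005,"y":0.008,"z":0.034,"ax":0,"ay":0,"az":0.003,"claw":0},{"x":0.005,"y":0.008,"z":0.034,"ax":0,"ay":0,"az":0.003,"claw":0}]'
python3 -m crank '[{"x":0,"y":0,"z":0,"ax":0,"ay":0,"az":0,"claw":0},{"x":0,"y":0,"z":0,"ax":0,"ay":0,"az":0,"claw":0},{"x":0,"y":0,"z":0,"ax":0,"ay":0,"az":0,"claw":0},{"x":0,"y":0,"z":0,"ax":0,"ay":0,"az":0,"claw":0},{"x":0,"y":0,"z":0,"ax":0,"ay":0,"az":0,"claw":0}]'
python3 -c "
from h import *
from bench import r,camera
go(.643,.198,.107,-.141)
s=r.read_state();M=R.from_quat(s['eef_rot'])
for o in(-.0215,0,.0215): print(proj('side',s['ee_pos']+M.apply([o,0,0])))
s=camera('side')['color']
cv2.imwrite('pics/pre3.png',cv2.convertScaleAbs(cv2.resize(s[110:170,255:315],(600,600),interpolation=cv2.INTER_CUBIC),alpha=1.5))"
```

```text
time: 2.75
ee_pos: [0.6418, 0.1976, 0.1471]
eef_rot: [0.997, -0.071, -0.001, 0.001]
ft_force: [-0.5, 0.4, 0.1]
width: 0.0615
time: 3.17
ee_pos: [0.6426, 0.1984, 0.1489]
eef_rot: [0.998, -0.07, 0.0, -0.0]
ft_force: [-1.3, -0.8, -0.4]
width: 0.0434
t 3.17 pos [0.6426 0.1984 0.1489] shift [0.0005 0.0003 0.0419] turn [-0.0002 -0.0002  0.    ] w 0.0434 F [-1.3 -0.8 -0.4]
[[279.41992254 143.46631823]]
[[285.9217199  140.59487723]]
[[292.33075487 137.76900975]]
```

View pics/pre3.png

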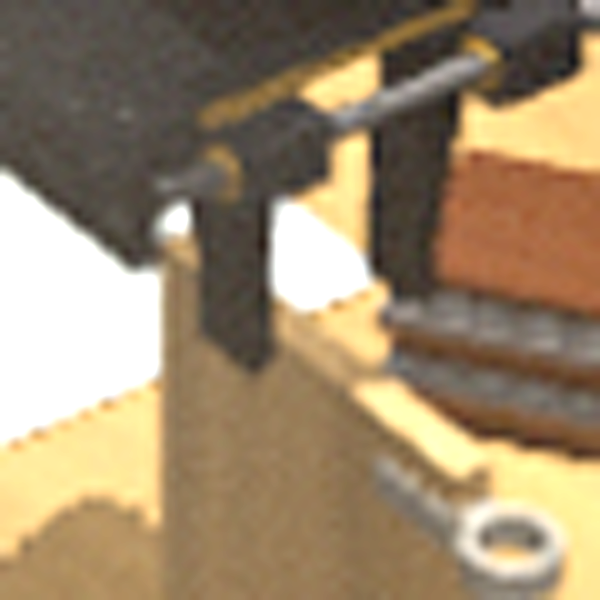

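Run:
```python
from h import *
B=np.array([2.6,.8]);b=8
o=[([0,0,117+b],[306,164.3]),([0,0,37+b],[304.8,187.5]),([146,0,130+b],[272.8,134.2]),([16,0,130+b],[302.9,157.2])]
p,e=fit([('side',l,np.array(u)-B) for l,u in o],[.63,.12,1.43]);print(p.round(4),e.round(1).tolist())
print('grip',place(p,[.081,0,0]))
c=[('side',[8,-16,140],[403.7,227.5]),('side',[8,-126,140],[439.5,255.7]),('side',[-152,-126,140],[388.7,292]),('side',[-152,-16,140],[352,259.5])]
for bb in (0*B,B):
    q,e=fit([(n,l,np.array(u)-bb) for n,l,u in c],[.6,-.18,-.13]);print(q.round(4),e.round(1).tolist())
```

```text
[0.6274 0.1195 1.4246] [[0.3, 0.0], [0.2, 0.4], [-0.2, -0.6], [-0.3, 0.0]]
grip [[0.63918946 0.1996642  0.        ]]
[ 0.6002 -0.1876 -0.1391] [[-0.3, -0.5], [0.8, 0.2], [0.1, 0.2], [-0.5, -0.1]]
[ 0.598  -0.1821 -0.1367] [[-0.2, -0.5], [0.8, 0.2], [0.0, 0.2], [-0.4, -0.0]]
```

```bash
python3 -m crank '[{"x":-0.0035,"y":-0.001,"z":0.005,"ax":0,"ay":0,"az":0,"claw":0},{"x":-0.0035,"y":-0.001,"z":0.015,"ax":0,"ay":0,"az":0,"claw":0},{"x":-0.0035,"y":-0.001,"z":0.03,"ax":0,"ay":0,"az":0,"claw":0},{"x":-0.0035,"y":-0.001,"z":0.042,"ax":0,"ay":0,"az":0,"claw":0},{"x":-0.0035,"y":-0.001,"z":0.042,"ax":0,"ay":0,"az":0,"claw":0}]' 30
python3 -m crank '[{"x":0,"y":0,"z":0,"ax":0,"ay":0,"az":0,"claw":1},{"x":0,"y":0,"z":0,"ax":0,"ay":0,"az":0,"claw":1},{"x":0,"y":0,"z":0,"ax":0,"ay":0,"az":0,"claw":1},{"x":0,"y":0,"z":0,"ax":0,"ay":0,"az":0,"claw":1},{"x":0,"y":0,"z":0,"ax":0,"ay":0,"az":0,"claw":1}]' 35
python3 -m crank '[{"x":0,"y":0,"z":0,"ax":0,"ay":0,"az":0,"claw":1},{"x":0,"y":0,"z":0,"ax":0,"ay":0,"az":0,"claw":1},{"x":0,"y":0,"z":0,"ax":0,"ay":0,"az":0,"claw":1},{"x":0,"y":0,"z":0,"ax":0,"ay":0,"az":0,"claw":1},{"x":0,"y":0,"z":0,"ax":0,"ay":0,"az":0,"claw":1}]' 35
```

```text
time: 3.63
ee_pos: [0.6372, 0.1993, 0.1028]
eef_rot: [0.998, -0.07, -0.002, 0.001]
ft_force: [-1.4, 0.1, 0.2]
width: 0.0439
time: 4.05
ee_pos: [0.6394, 0.1998, 0.1072]
eef_rot: [0.998, -0.07, 0.0, -0.0]
ft_force: [-0.2, -0.1, -0.6]
width: 0.0179
time: 4.47
ee_pos: [0.6397, 0.1997, 0.107]
eef_rot: [0.998, -0.071, 0.001, -0.0]
ft_force: [3.2, -0.2, 0.8]
width: 0.0119
```

```bash
python3 -m crank '[{"x":0,"y":0,"z":-0.01,"ax":0,"ay":0,"az":0,"claw":1},{"x":0,"y":0,"z":-0.03,"ax":0,"ay":0,"az":0,"claw":1},{"x":0,"y":0,"z":-0.05,"ax":0,"ay":0,"az":0,"claw":1},{"x":0,"y":0,"z":-0.07,"ax":0,"ay":0,"az":0,"claw":1},{"x":0,"y":0,"z":-0.08,"ax":0,"ay":0,"az":0,"claw":1}]'
python3 -m crank '[{"x":0,"y":0.01,"z":0,"ax":0,"ay":0,"az":-0.001,"claw":1},{"x":0.002,"y":0.03,"z":0,"ax":0,"ay":0,"az":-0.002,"claw":1},{"x":0.004,"y":0.055,"z":0,"ax":0,"ay":0,"az":-0.003,"claw":1},{"x":0.005,"y":0.08,"z":0,"ax":0,"ay":0,"az":-0.005,"claw":1},{"x":0.006,"y":0.105,"z":0,"ax":0,"ay":0,"az":-0.005,"claw":1}]'
python3 -m crank '[{"x":0.001,"y":0.025,"z":0,"ax":0,"ay":0,"az":0,"claw":1},{"x":0.002,"y":0.05,"z":0,"ax":0,"ay":0,"az":0,"claw":1},{"x":0.004,"y":0.075,"z":0,"ax":0,"ay":0,"az":0,"claw":1},{"x":0.006,"y":0.095,"z":0,"ax":0,"ay":0,"az":0,"claw":1},{"x":0.006,"y":0.11,"z":0,"ax":0,"ay":0,"az":0,"claw":1}]'
python3 -m crank '[{"x":0,"y":0.01,"z":0.01,"ax":0,"ay":0,"az":0,"claw":1},{"x":0,"y":0.02,"z":0.02,"ax":0,"ay":0,"az":0,"claw":1},{"x":0,"y":0.03,"z":0.03,"ax":0,"ay":0,"az":0,"claw":1},{"x":0,"y":0.03,"z":0.035,"ax":0,"ay":0,"az":0,"claw":1},{"x":0,"y":0.03,"z":0.035,"ax":0,"ay":0,"az":0,"claw":1}]'
python3 -m crank '[{"x":0,"y":0,"z":0,"ax":0,"ay":0,"az":0,"claw":1},{"x":0,"y":0,"z":0,"ax":0,"ay":0,"az":0,"claw":1},{"x":0,"y":0,"z":0,"ax":0,"ay":0,"az":0,"claw":1},{"x":0,"y":0,"z":0,"ax":0,"ay":0,"az":0,"claw":1},{"x":0,"y":0,"z":0,"ax":0,"ay":0,"az":0,"claw":1}]'
python3 -c "
from h import *
from bench import camera
go(.610,-.104,.150,-.137)
s=camera('side')['color'];t=camera('top')['color']
f=lambda im,x,y:cv2.convertScaleAbs(cv2.resize(im[y:y+120,x:x+80],(400,600),interpolation=cv2.INTER_CUBIC),alpha=1.3)
cv2.imwrite('pics/app.png',np.hstack([f(t,360,110),f(s,340,150)]))"
```

```text
time: 4.88
ee_pos: [0.6391, 0.2001, 0.1893]
eef_rot: [0.998, -0.07, 0.0, -0.001]
ft_force: [0.2, 0.4, -1.8]
width: 0.0117
time: 5.3
ee_pos: [0.6289, 0.093, 0.1849]
eef_rot: [0.998, -0.065, -0.001, 0.0]
ft_force: [-0.1, -0.7, -1.6]
width: 0.012
time: 5.72
ee_pos: [0.6205, -0.0181, 0.1852]
eef_rot: [0.998, -0.067, -0.001, 0.0]
ft_force: [0.5, -0.3, -2.1]
width: 0.0119
time: 6.13
ee_pos: [0.6168, -0.0443, 0.1492]
eef_rot: [0.998, -0.065, -0.002, 0.0]
ft_force: [-0.2, 0.4, -2.3]
width: 0.0119
time: 6.55
ee_pos: [0.6182, -0.0443, 0.1519]
eef_rot: [0.998, -0.065, 0.0, -0.0]
ft_force: [1.5, -0.1, -1.8]
width: 0.012
t 6.55 pos [ 0.6182 -0.0443  0.1519] shift [-0.0004  0.0603  0.0019] turn [-0.0002 -0.0003  0.0033] w 0.012 F [ 1.5 -0.1 -1.8]
```

View pics/app.png

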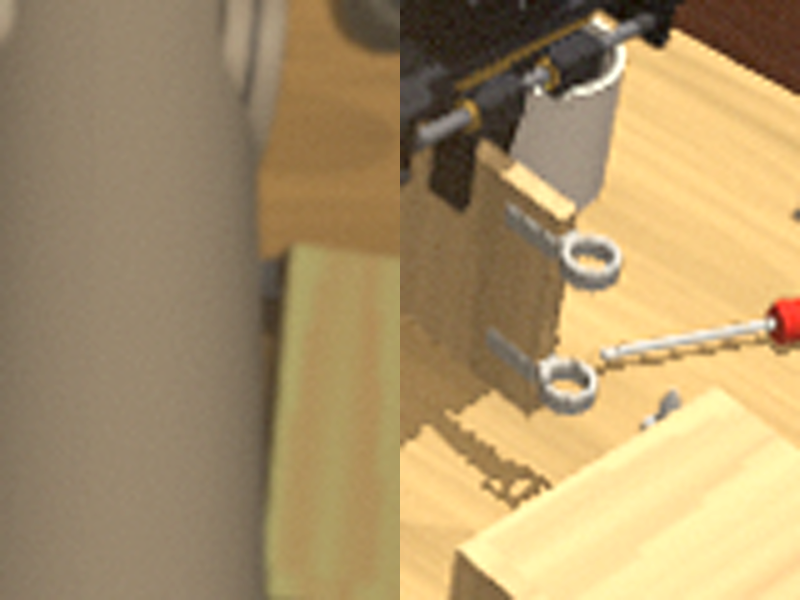

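Run:
```python
from h import *
zb=.0529;a=[.6067,-.1246]
P=proj('side',[[*a,zb+.117],[*a,zb+.037]]);print(P)
obs=np.array([[378.1,201],[373.6,225.6]]);B=(obs-P).mean(0);print('bias',B)
c=[('side',[8,-16,140],[403.7,227.5]),('side',[8,-126,140],[439.5,255.7]),('side',[-152,-126,140],[388.7,292]),('side',[-152,-16,140],[352,259.5]),('side',[0,0,129],[394.4,229])]
for o in (c,c[:4]):
  for bb in(B,np.array([2.6,.8])):
    q,e=fit([(n,l,np.array(u)-bb) for n,l,u in o],[.6,-.18,-.13]);print(q.round(4),e.round(1).tolist(),proj('side',place(q,[0,0,.129]))+bb)
```

```text
[[377.22436785 199.85967719]
 [372.64529525 224.83813248]]
bias [0.91516845 0.95109516]
[ 0.6002 -0.1843 -0.1354] [[-0.5, -0.3], [0.6, 0.3], [0.0, 0.3], [-0.5, 0.2], [0.5, -0.9]] [[394.86042505 228.13582215]]
[ 0.5972 -0.1819 -0.1338] [[-0.5, -0.4], [0.7, 0.2], [-0.0, 0.4], [-0.6, 0.2], [0.5, -0.9]] [[394.89421686 228.10018359]]
[ 0.6009 -0.1845 -0.1382] [[-0.3, -0.4], [0.8, 0.2], [0.0, 0.1], [-0.4, -0.1]] [[395.11013715 228.0167114 ]]
[ 0.598  -0.1821 -0.1367] [[-0.2, -0.5], [0.8, 0.2], [0.0, 0.2], [-0.4, -0.0]] [[395.16064258 227.97647361]]
```

```bash
python3 -m crank '[{"x":0,"y":0.015,"z":0,"ax":0,"ay":0,"az":0,"claw":1},{"x":0.001,"y":0.03,"z":0,"ax":0,"ay":0,"az":0,"claw":1},{"x":0.001,"y":0.045,"z":0,"ax":0,"ay":0,"az":0,"claw":1},{"x":0.001,"y":0.055,"z":0,"ax":0,"ay":0,"az":0,"claw":1},{"x":0.001,"y":0.06,"z":0,"ax":0,"ay":0,"az":0,"claw":1}]'
python3 -m crank '[{"x":0,"y":0,"z":0.005,"ax":0,"ay":0,"az":0,"claw":1},{"x":0,"y":0,"z":0.012,"ax":0,"ay":0,"az":0,"claw":1},{"x":0,"y":0,"z":0.018,"ax":0,"ay":0,"az":0,"claw":1},{"x":0,"y":0,"z":0.018,"ax":0,"ay":0,"az":0,"claw":1},{"x":0,"y":0,"z":0.018,"ax":0,"ay":0,"az":0,"claw":1}]'
python3 -m crank '[{"x":0,"y":0,"z":0,"ax":0,"ay":0,"az":0,"claw":1},{"x":0,"y":0,"z":0,"ax":0,"ay":0,"az":0,"claw":1},{"x":0,"y":0,"z":0,"ax":0,"ay":0,"az":0,"claw":1},{"x":0,"y":0,"z":0,"ax":0,"ay":0,"az":0,"claw":1},{"x":0,"y":0,"z":0,"ax":0,"ay":0,"az":0,"claw":1}]'
python3 -c "
from h import *
from bench import r,camera
go(.6115,-.1042,.101,-.137)
e=r.read_state()['ee_pos'];a=[e[0]-.0115,e[1]-.0803,e[2]-.099+.117];print(a,proj('side',a)+[.9,.95])
s=camera('side')['color'];t=camera('top')['color']
f=lambda im,x,y,w:cv2.convertScaleAbs(cv2.resize(im[y:y+60,x:x+w],(w*10,600),interpolation=cv2.INTER_CUBIC),alpha=1.4)
cv2.imwrite('pics/over.png',np.hstack([f(t,395,140,30),f(s,370,190,50)]))"
```

```text
time: 7.07
ee_pos: [0.6108, -0.1061, 0.1517]
eef_rot: [0.998, -0.066, 0.0, 0.0]
ft_force: [-0.9, 0.3, -1.6]
width: 0.0115
time: 7.48
ee_pos: [0.6108, -0.1034, 0.1327]
eef_rot: [0.998, -0.065, -0.001, -0.0]
ft_force: [1.0, 0.2, -3.2]
width: 0.0115
time: 7.9
ee_pos: [0.6112, -0.1043, 0.1337]
eef_rot: [0.998, -0.065, 0.0, -0.0]
ft_force: [-0.1, -0.7, -1.3]
width: 0.0119
t 7.9 pos [ 0.6112 -0.1043  0.1337] shift [ 0.0003 -0.0001  0.0327] turn [-0.0001 -0.0001  0.003 ] w 0.0119 F [-0.1 -0.7 -1.3]
[np.float64(0.5996863944431403), np.float64(-0.18455769922449716), np.float64(0.15169321610287123)] [[396.38553463 221.14435922]]
```

View pics/over.png

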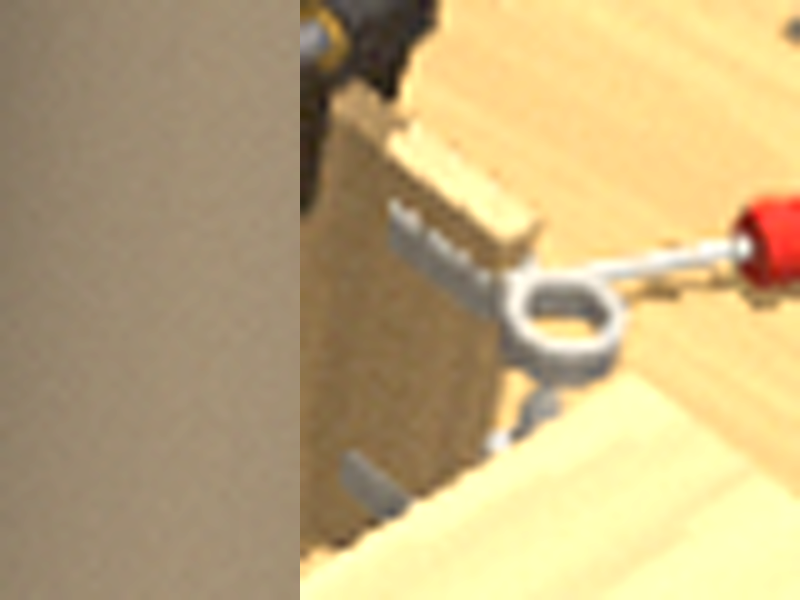

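Side view: the upper ring's top face is centred at (396.3,221.2), as predicted. The pin shows under it at (394.1,230) where the ring axis would be at about (394.7,230), so it is aligned to about 1.5 mm with 4.5 mm of clearance. I'll lower it and watch the force.

```bash
python3 -m crank '[{"x":0,"y":0,"z":0.004,"ax":0,"ay":0,"az":0,"claw":1},{"x":0,"y":0,"z":0.008,"ax":0,"ay":0,"az":0,"claw":1},{"x":0,"y":0,"z":0.012,"ax":0,"ay":0,"az":0,"claw":1},{"x":0,"y":0,"z":0.015,"ax":0,"ay":0,"az":0,"claw":1},{"x":0,"y":0,"z":0.015,"ax":0,"ay":0,"az":0,"claw":1}]'
python3 -m crank '[{"x":0,"y":0,"z":0.002,"ax":0,"ay":0,"az":0,"claw":1},{"x":0,"y":0,"z":0.004,"ax":0,"ay":0,"az":0,"claw":1},{"x":0,"y":0,"z":0.006,"ax":0,"ay":0,"az":0,"claw":1},{"x":0,"y":0,"z":0.006,"ax":0,"ay":0,"az":0,"claw":1},{"x":0,"y":0,"z":0.006,"ax":0,"ay":0,"az":0,"claw":1}]'
```

```text
time: 8.42
ee_pos: [0.6106, -0.1041, 0.1174]
eef_rot: [0.998, -0.065, -0.001, -0.0]
ft_force: [-0.9, -0.5, -1.5]
width: 0.0118
time: 8.83
ee_pos: [0.6111, -0.1042, 0.1125]
eef_rot: [0.998, -0.065, -0.0, -0.0]
ft_force: [-0.1, -1.0, -1.6]
width: 0.0116
```

```bash
python3 -m crank '[{"x":0,"y":0,"z":0.003,"ax":0,"ay":0,"az":0,"claw":1},{"x":0,"y":0,"z":0.006,"ax":0,"ay":0,"az":0,"claw":1},{"x":0,"y":0,"z":0.009,"ax":0,"ay":0,"az":0,"claw":1},{"x":0,"y":0,"z":0.01,"ax":0,"ay":0,"az":0,"claw":1},{"x":0,"y":0,"z":0.01,"ax":0,"ay":0,"az":0,"claw":1}]'
python3 -m crank '[{"x":0,"y":0,"z":0.001,"ax":0,"ay":0,"az":0,"claw":1},{"x":0,"y":0,"z":0.002,"ax":0,"ay":0,"az":0,"claw":1},{"x":0,"y":0,"z":0.002,"ax":0,"ay":0,"az":0,"claw":1},{"x":0,"y":0,"z":0.002,"ax":0,"ay":0,"az":0,"claw":1},{"x":0,"y":0,"z":0.002,"ax":0,"ay":0,"az":0,"claw":1}]'
python3 -c "
from h import *
from bench import camera
s=camera('side')['color']
cv2.imwrite('pics/down.png',cv2.convertScaleAbs(cv2.resize(s[190:250,360:420],(600,600),interpolation=cv2.INTER_CUBIC),alpha=1.4))"
```

```text
time: 9.25
ee_pos: [0.6108, -0.1042, 0.102]
eef_rot: [0.998, -0.065, -0.0, -0.0]
ft_force: [-0.6, -0.4, -1.4]
width: 0.0115
time: 9.67
ee_pos: [0.6113, -0.1044, 0.1008]
eef_rot: [0.998, -0.065, 0.0, 0.0]
ft_force: [-0.4, 0.3, -0.6]
width: 0.0115
```

View pics/down.png

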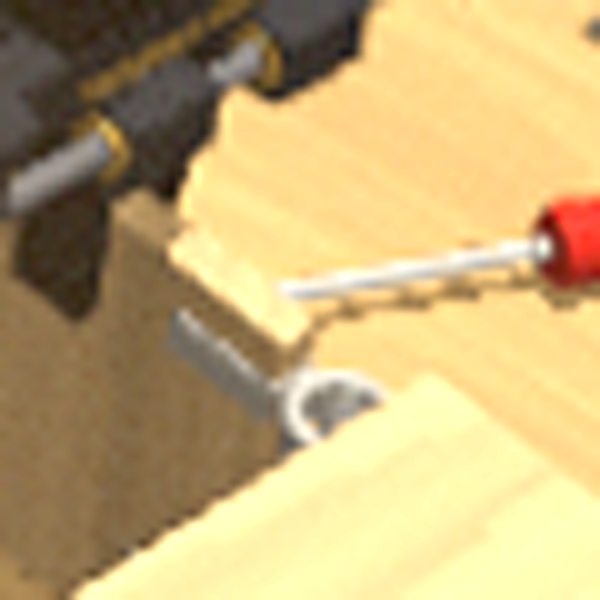

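The pin is visible inside the ring at about (394,230), and Fz shows the weight starting to be carried. I'll seat it another 1 mm and then release.

```bash
python3 -m crank '[{"x":0,"y":0,"z":0.001,"ax":0,"ay":0,"az":0,"claw":1},{"x":0,"y":0,"z":0.001,"ax":0,"ay":0,"az":0,"claw":1},{"x":0,"y":0,"z":0.001,"ax":0,"ay":0,"az":0,"claw":1},{"x":0,"y":0,"z":0.001,"ax":0,"ay":0,"az":0,"claw":0.6},{"x":0,"y":0,"z":0.001,"ax":0,"ay":0,"az":0,"claw":0.5}]' 5
python3 -m crank '[{"x":0,"y":0,"z":0,"ax":0,"ay":0,"az":0,"claw":0.3},{"x":0,"y":0,"z":0,"ax":0,"ay":0,"az":0,"claw":0.1},{"x":0,"y":0,"z":0,"ax":0,"ay":0,"az":0,"claw":0},{"x":0,"y":0,"z":0,"ax":0,"ay":0,"az":0,"claw":0},{"x":0,"y":0,"z":0,"ax":0,"ay":0,"az":0,"claw":0}]'
python3 -m crank '[{"x":0,"y":0,"z":-0.01,"ax":0,"ay":0,"az":0,"claw":0},{"x":0,"y":0,"z":-0.025,"ax":0,"ay":0,"az":0,"claw":0},{"x":0,"y":0,"z":-0.05,"ax":0,"ay":0,"az":0,"claw":0},{"x":0,"y":0,"z":-0.08,"ax":0,"ay":0,"az":0,"claw":0},{"x":0,"y":0,"z":-0.11,"ax":0,"ay":0,"az":0,"claw":0}]'
python3 -m crank '[{"x":0,"y":-0.03,"z":0,"ax":0,"ay":0,"az":0,"claw":0},{"x":0,"y":-0.06,"z":0,"ax":0,"ay":0,"az":0,"claw":0},{"x":0,"y":-0.095,"z":0,"ax":0,"ay":0,"az":0,"claw":0},{"x":0,"y":-0.13,"z":0,"ax":0,"ay":0,"az":0,"claw":0},{"x":0,"y":-0.16,"z":0,"ax":0,"ay":0,"az":0,"claw":0}]'
python3 -m crank '[{"x":0,"y":-0.01,"z":0,"ax":0,"ay":0,"az":0,"claw":0},{"x":0,"y":-0.02,"z":0,"ax":0,"ay":0,"az":0,"claw":0},{"x":0,"y":-0.02,"z":0,"ax":0,"ay":0,"az":0,"claw":0},{"x":0,"y":-0.02,"z":0,"ax":0,"ay":0,"az":0,"claw":0},{"x":0,"y":-0.02,"z":0,"ax":0,"ay":0,"az":0,"claw":0}]'
python3 -c "
from h import *
from bench import camera
s=camera('side')['color'];t=camera('top')['color']
f=lambda im,x,y:cv2.convertScaleAbs(cv2.resize(im[y:y+120,x:x+80],(400,600),interpolation=cv2.INTER_CUBIC),alpha=1.3)
cv2.imwrite('pics/end.png',np.hstack([f(t,340,110),f(s,340,160)]))"
```

```text
time: 10.13
ee_pos: [0.611, -0.1042, 0.0994]
eef_rot: [0.998, -0.065, -0.0, -0.0]
ft_force: [0.2, 0.0, -1.1]
width: 0.0178
time: 10.55
ee_pos: [0.6111, -0.1042, 0.0995]
eef_rot: [0.998, -0.065, -0.0, -0.0]
ft_force: [1.1, -0.3, 0.3]
width: 0.0413
time: 10.97
ee_pos: [0.6107, -0.1044, 0.2113]
eef_rot: [0.998, -0.066, -0.0, 0.0]
ft_force: [0.8, 0.2, -0.3]
width: 0.0432
time: 11.38
ee_pos: [0.6321, 0.057, 0.2105]
eef_rot: [0.998, -0.065, 0.0, -0.0]
ft_force: [0.1, -0.2, 0.3]
width: 0.0434
time: 11.8
ee_pos: [0.6347, 0.072, 0.2099]
eef_rot: [0.998, -0.067, 0.0, 0.0]
ft_force: [-0.1, 0.4, -0.1]
width: 0.0436
```

View pics/end.png

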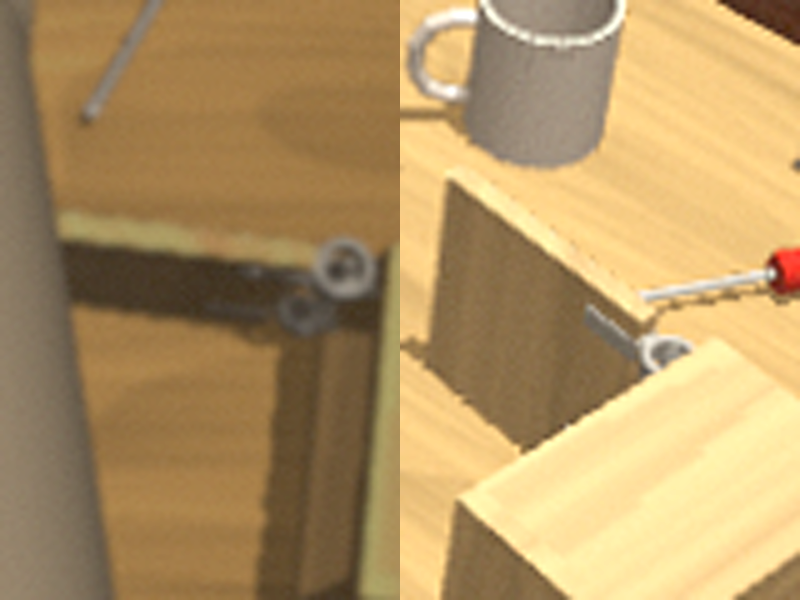

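Top view: both rings, at about (408.6,164) and (401,172), have a pin inside. The door stands upright and straight out of the front, seated low, and the gripper is clear. Handing in.

```bash
python3 -c "
from bench import close_job;print(close_job())"
```

```text
the job is handed in; nothing more can be done
None
```

The full-height door is hanging on the large cabinet's two hinge pins, open and standing straight out from the front. The job was handed in at about 12 s of the 43 s allowed. I took it from its stand by the top edge, brought it in from the front, lowered it onto the pins, let go and backed away.

- **Seating:** the last pictures show a pin inside both eyes. The tool was 99.5 mm above the desk at release, against 101 mm expected for the door fully home. I set its last height from the arm's reading, not from a separate measurement of the bottom edge.
- **Forces:** the largest wrist reading printed between moves was about 3 N, and no jamming showed while lowering.
- **Not checked at the end:** I did not compare two pictures to confirm the door was still. I also did not look at the short door and drawer front again, though no move came near enough to touch them.
- **Disagreement in the measurements:** the side camera was off by 1 to 3 pixels (up to about 7 mm) against the fingertips and the held door. I corrected for it by comparing positions within the same picture. The arm blocked the top camera until after release.

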